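# Turn the tool carousel to its empty hook and hang up the maul

## Robot

A 6-joint arm with a two-finger parallel gripper is mounted at the origin on the work surface. World frame = base frame: x ahead of the robot, y to its left, z up, the work surface at z = 0. Lengths are in m, angles in rad, forces in N, time in s.
With the tool pointing down it reaches from about 0.275 to 0.825 m from the base axis. Payload 4.9 kg.
Tool frame: the origin (TCP) lies midway between the tips of the shut fingers; the grasp point (between the pads) lies 19 mm behind it (grip_point_offset is the distance from the TCP to the grasp point, in m); z points along the fingers, x is the direction in which the jaws open and shut, and the axes are right-handed (so a half turn about z gives the same grasp; the last joint's range is limited). The gripper opens to 85 mm and grips with 20 to 120 N. Pads are 22 mm wide; open, the fingers measure 114 mm over their backs; the gripper's body (76 mm by 85 mm) begins 54 mm behind the grasp point. The pads swing forward as they close: fully open they stand 13 mm farther back than shut.
Start: joints at [1.147, 0.326, -0.193, 1.052, 0, 1.437], TCP at [0.157, 0.527, 0.231] pointing down, gripper open.
Joint ranges: [-2.65, 2.65], [-0.97, 1.79], [-1.3, 1.35], [-1.93, 2.1], [-1.47, 1.37], [-3.14, 3.14]. Speed limits (rad/s): [2.57, 2.57, 3.14, 3.14, 3.14, 3.14].

## Interface

Orientations are given as a rotation vector (axis times angle).
In Python, from cell import * gives the robot as it stands. Calls block until the motion is done:
- movep(position, orientation): joint-space move of the TCP to a pose.
- move_l(position, velocity=0.15, rot=None, until_force=None): straight line of the TCP; rot=None keeps the orientation; velocity is the mean speed in m/s. With until_force (N) it stops when the force on the tool has changed by that much, and returns True; else False.
- set_joints(angles): joint-space move.
- let_go() and grab(newtons=None): open the fingers fully, or close them until they stop; newtons is the grip in N (None keeps the last).
- sleep(seconds).
- ik(position, orientation): joint angles nearest the present ones, or None.
- get_state(): the state.
- grab_frame(name): name is "scene" or "side" or "wrist"; returns a dict with "img" (480x640x3 uint8, red, green, blue), "fx", "fy", "cx", "cy" (pixels), "cam_to_world" (4x4, takes a point from camera to world coordinates); the wrist camera has in their place "T_tool_cam" (4x4, takes a point from camera to tool coordinates, whose origin is the TCP and whose axes are the tool frame's). Camera axes: x right, y down, z forward; pixel columns grow to the right and rows downward; lengths in m; the calibration is good to about 2 mm. The wrist camera is an equidistant fisheye: a pixel r from the principal point sees the ray r / f radians off the axis. A picture is of the moment at which its call begins: read the wrist's pose just before it. There is no depth.
A pose or a line that the arm cannot do raises MotionError and nothing moves.
- sign_off(): hands the job in, once; it reports no verdict.
Trained networks look in the newest picture that a camera, given by its name, has taken for a name from the list of things; names that differ only in an ending like _2 or _b are one class to them, and where a whole thing is asked for, a point or a joint stands for the part that bears it (a point fixed in the world has none). Each returns a list of dicts, best first, with "score" (0 to 1); they miss things now and then, are a little off and sometimes report something else, mostly with a low value. They report only what shows in the picture. A call takes as long as a camera call.
- spot_in(camera, name): "centre" ([column, row] in pixels, amid what is visible of it).
- silhouettes(camera, name): "mask" (480x640 bool, what is visible of it) and "centre" ([column, row] in pixels, amid what is visible of it).
- tip_of(camera, name): "centre" ([column, row] in pixels: a listed point, or the origin of a listed thing).
The state is a dict: "clock": time; "q": joint angles; "joint_velocities": joint speeds; "tau": joint torques, N m; "position": TCP position; "eef_rot": TCP orientation; "contact_force": force on the tool from outside, world axes, zero at the start; "wrist_torque": the same for the moment, N m; "finger_gap": opening from 0.0 (shut) to 1.0 (fully open).
Only numpy, scipy, OpenCV 4.12 (cv2) and the standard library are available. Lean on these libraries where they do the work, as an engineer would, in place of code of your own. Each camera call takes 0.05 s, during which the arm holds its last target. There are 200 camera calls.

## Task

Clear the leather bench: first turn the tool carousel by its top knob until the one empty hook has clicked in over the index mark at the front of the stand, and leave it there. Then take the maul off the cutting mat and hang it by its pommel on that hook like the other tools: pommel down on the prongs, neck slid in between the spring jaws until you feel it bear on the hook's depth stop, wherever that is set. Press it home there with about 7 N more than the jaws' drag and never so hard that the stop shifts (16 N), let go, and leave the other things on the bench alone.

Things in the scene. Friction and masses are not known exactly. Their poses are not given: they have to be found in the camera images.
- stand: Tool carousel stand, fixed to the bench: dark steel base disc 200 mm across, 18 mm high. Origin on the turning axis at bench height, z up. On its -x side (its front) a small steel block carries a brass index mark. On it turns an aluminium sleeve with six steel fork hooks, 60 degrees apart; five carry tools (up to 267 mm above the bench, hooks reaching 160 mm from the axis), one is empty.
- carousel (a joint): Angle of the turning part, rad, counter-clockwise from above; 0 or 6.28 when the empty hook is over the index mark. Turns endlessly both ways and stays where left (0.08 N m friction). A sprung click stop at each hook station (every 1.047 rad) adds up to 0.3 N m when turned in or out and centres the carousel once within about 0.05 rad.
- knob_grip (a point): Middle of the round black turning knob on top of the carousel, on its axis: 44 mm across, 40 mm high, from 236 to 276 mm above the bench; this point is 256 mm above the bench.
- free_hook: The empty hook, a flat steel fork 8 mm thick, open outwards; slot 26 mm wide, prongs 10 mm wide, tips 55 mm out from the origin. Origin: 105 mm from the carousel's axis, level with the prongs' top (225 mm above the bench); x points inwards to that axis, the way to push; z up. Pommel and neck may load it with 30 N in all.
- hook_mouth (a point): Mouth of the empty hook's slot, 52 mm outwards of the hook's origin, same height and axes. Here the flared ends of two rubber-lined spring jaws begin, 15 to 27 mm below the prongs' top, 17 mm apart from 19 mm further in; each gives way about 1.5 mm for the 20 mm neck. They drag with up to about 8 N at the flare, then 2 to 4 N, and hold the neck wherever it is left.
- index_mark (a point): Point above the stand's index mark, 105 mm in front of the carousel's axis, 52 mm above the bench. The empty hook's origin stands right above it when the carousel is at its place.
- maul_pommel (a point): Middle of the pommel of the maul (round mallet, 0.3 to 0.45 kg), the place to grip it. It stands on its head on the 2 mm mat: cream head 54 mm across, 70 mm high; wooden handle, its neck 20 mm across from 100 to 140 mm above the foot; pommel 34 mm across, from 140 to 186 mm. This point is on its axis, 163 mm above the foot, 23 mm above the pommel's underside.
- maul_shoulder (a point): Centre of the flat underside of the maul's pommel, on its axis, 140 mm above its foot. Hung home it is level with the hook's origin and 0 to 20 mm outwards of it: a rubber-faced depth stop in the slot, clamped anywhere in that span, meets the neck; its setting is not measured. It is rigid; press it with at most 16 N. Home is felt as a steep rise over the jaws' drag.
- mug: Stoneware mug, 82 mm across, 95 mm high; origin at its foot's centre. Leave alone.
- wax_tin: Round metal wax tin, 64 mm across, 35 mm high; origin at its foot's centre. Leave alone.
- thread_spool: Spool of thread, 42 mm across, 56 mm high; origin at its foot's centre. Leave alone.
- parts_box: Open cardboard box, 130 x 190 x 60 mm; origin under its centre. Leave alone.

How it is judged:
On the way, in this order (a step that is already met when the one before it is completed fails the run):
1. the empty hook stands clicked in over the index mark (within 6 mm) and at rest, with the maul still standing on the mat (horizontal distance between free_hook and index_mark below 0.006 m and velocity of joint carousel between -0.05 and 0.05 rad/s and distance of maul_shoulder from where it was at the start of the episode below 0.03 m), for 0.3 s.
2. the maul's neck, in the empty hook, is pressed home on the depth stop (within 2 mm) with at least 4 N, the hook still over the index mark (horizontal distance between maul_shoulder and depth_stop_c0 below 0.019 m and y of maul_shoulder in the frame of free_hook between -0.004 and 0.004 m and horizontal distance between free_hook and index_mark below 0.006 m and z of maul_shoulder in the frame of free_hook between -0.003 and 0.012 m and contact force between maul and depth_stop_c0 above 4 N), for 0.15 s.
At the end, for the whole second after the job is handed in: The maul hangs let go, at rest and upright (0.06 rad) on the hook that was empty: neck within 2 mm of the depth stop and 4 mm of the slot's middle, pommel within 2 mm of the prongs' top; that hook at rest within 6 mm of the index mark (horizontal distance between maul_shoulder and depth_stop_c0 below 0.019 m and y of maul_shoulder in the frame of free_hook between -0.004 and 0.004 m and z of maul_shoulder in the frame of free_hook between -0.002 and 0.002 m and angle between maul_shoulder's own z axis and vertical below 0.06 rad and horizontal distance between free_hook and index_mark below 0.006 m and velocity of joint carousel between -0.05 and 0.05 rad/s and linear speed of maul below 0.01 m/s); the robot touches nothing.
It fails at once if the depth stop is pressed with more than 16 N (contact force between maul and depth_stop_c0 above 16 N).
It fails at once if the maul is forced against the whole hook with more than 30 N (contact force between maul and free_hook above 30 N).
It fails at once if the maul is dropped or knocked over (tilted over 0.5 rad) (angle between maul_shoulder's own z axis and vertical above 0.5 rad).
It fails at once if the mug, wax tin, thread spool or parts box is moved more than 30 mm (distance of any of mug, wax_tin, thread_spool, parts_box from where it was at the start of the episode above 0.03 m).
It also fails if it takes over 72 s, if anything falls off the work surface, if the arm or the gripper's body presses on something with over 40 N, if the wrist force passes 120 N, or if a joint passes its speed limit or range.

## Working session

There is one attempt and no reset: what is moved stays moved. The work goes in short steps, each a Python script; the robot and the scene stay as the last script left them, time stands still between calls to the robot, and variables do not carry over. Pictures are saved under pics/ and viewed, about 8 in all and at most 12, crops included, and the job is handed in when it is done.

```bash
mkdir -p pics; ls; cat > h.py <<'E'
from cell import *
import numpy as np, cv2
from scipy.spatial.transform import Rotation as R
def ray(f,px):
    c=f["cam_to_world"]; c=np.array(c); d=np.array([(px[0]-f["cx"])/f["fx"],(px[1]-f["cy"])/f["fy"],1.])
    return c[:3,3], c[:3,:3]@(d/np.linalg.norm(d))
def atz(f,px,z):
    o,d=ray(f,px); return o+d*(z-o[2])/d[2]
def tri(rs):
    A=0;b=0
    for o,d in rs:
        P=np.eye(3)-np.outer(d,d); A=A+P; b=b+P@o
    return np.linalg.solve(A,b)
def save(f,n): cv2.imwrite("pics/"+n,f["img"][:,:,::-1])
E
python3 - <<'E'
from h import *
np.set_printoptions(precision=4,suppress=True)
F={}
Z=dict(stand=0,knob_grip=.256,free_hook=.225,hook_mouth=.225,index_mark=.052,maul_pommel=.165,maul_shoulder=.142,mug=0,wax_tin=0,thread_spool=0,parts_box=0)
for c in("scene","side"):
    f=F[c]=grab_frame(c); save(f,c+"0.png"); print(c,f["cam_to_world"][:3,3] if hasattr(f["cam_to_world"],'shape') else f["cam_to_world"])
P={}
for n,z in Z.items():
    for c in F:
        for r in tip_of(c,n)[:2]:
            print(n,c,round(r["score"],2),np.round(r["centre"],1),atz(F[c],r["centre"],z))
            P.setdefault(n,{}).setdefault(c,ray(F[c],r["centre"]))
    if len(P.get(n,{}))==2: print("   tri",tri(P[n].values()))
print(get_state())
a=np.hstack([F["scene"]["img"],F["side"]["img"]])
E
```

```text
pics
scene [ 0.6265 -1.05    1.3239]
side [ 0.1268 -0.8468  0.787 ]
stand scene 0.82 [337.4 231.7] [0.5903 0.1625 0.    ]
stand scene 0.33 [331.4 310.4] [ 0.593  -0.1406  0.    ]
stand side 0.77 [310.4 242.1] [0.601  0.1569 0.    ]
   tri [0.5923 0.1445 0.0143]
knob_grip scene 0.88 [342.9 171.1] [0.5977 0.1636 0.256 ]
knob_grip side 0.87 [309.4 163.2] [0.6067 0.1784 0.256 ]
knob_grip side 0.38 [276.1 337. ] [ 0.287  -0.3822  0.256 ]
   tri [0.597  0.1543 0.2665]
free_hook scene 0.84 [359.9 158.2] [0.6445 0.262  0.225 ]
free_hook side 0.48 [306.6 156.2] [0.648  0.2871 0.225 ]
free_hook side 0.33 [404.9 398.6] [ 0.4229 -0.5466  0.225 ]
   tri [0.6414 0.2624 0.2315]
hook_mouth scene 0.66 [364.3 149.4] [0.6563 0.3048 0.225 ]
hook_mouth side 0.96 [308.6 151. ] [0.6702 0.3202 0.225 ]
hook_mouth side 0.35 [275.  338.4] [ 0.2935 -0.3572  0.225 ]
   tri [0.6555 0.2874 0.2401]
index_mark scene 0.8 [305.8 225. ] [0.4924 0.1337 0.052 ]
index_mark side 0.71 [285.5 241.9] [0.505  0.1216 0.052 ]
   tri [0.497  0.1121 0.0666]
maul_pommel scene 0.68 [335.1 304.9] [ 0.6052 -0.2366  0.165 ]
maul_pommel
[... 527 characters left out ...]
side 0.85 [275.6 340.4] [ 0.3593 -0.1675 -0.    ]
   tri [ 0.3685 -0.1384 -0.0317]
parts_box scene 0.68 [294.2 174.1] [0.4213 0.4219 0.    ]
parts_box side 0.88 [228.2 210.5] [0.4251 0.4443 0.    ]
   tri [0.4206 0.411  0.0154]
{'clock': 1.2, 'q': array([ 1.1468,  0.3262, -0.1926,  1.052 ,  0.    ,  1.4366]), 'joint_velocities': array([ 0.0001,  0.0007, -0.0019,  0.0014,  0.0009, -0.0001]), 'tau': array([ -0.0009, -44.3339,  26.2758,   0.0012,  -0.0003,  -0.    ]), 'position': array([0.1572, 0.5271, 0.2313]), 'eef_rot': array([-2.5189, -1.8774,  0.    ]), 'contact_force': array([ 0.1287, -0.2777,  0.3133]), 'wrist_torque': array([ 0.0086,  0.0204, -0.0028]), 'finger_gap': 1.0003286701772138}
```

```bash
python3 - <<'E'
import cv2,numpy as np
a=cv2.imread("pics/scene0.png")[110:440,220:460];b=cv2.imread("pics/side0.png")[110:440,200:440]
cv2.imwrite("pics/both.png",cv2.resize(np.hstack([a,b]),(800,550),interpolation=cv2.INTER_CUBIC))
E
```

```text
(no output)
```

View pics/both.png

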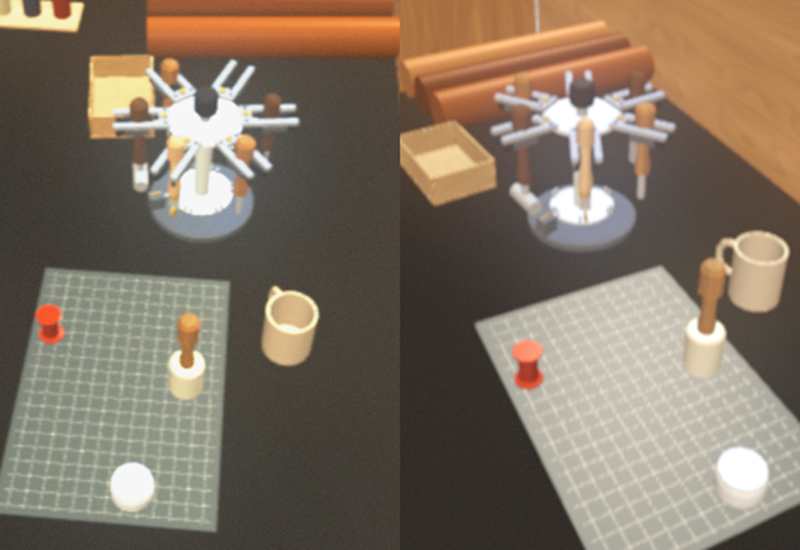

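The left (scene) view shows the empty hook at back right of the carousel, crop (238,70). The index block is front-left at (160,195) and the maul is at (187,350), with the mug to its right. The networks agree with the picture. Next I'll move above the carousel and refine with the wrist camera.

```bash
cat >> h.py <<'E'
np.set_printoptions(precision=4,suppress=True)
def down(yaw): return (R.from_euler('z',yaw)*R.from_euler('x',np.pi)).as_rotvec()
def wframe():
    s=get_state(); f=grab_frame("wrist"); T=np.eye(4); T[:3,:3]=R.from_rotvec(s["eef_rot"]).as_matrix(); T[:3,3]=s["position"]
    f["W"]=T@np.array(f["T_tool_cam"]); return f
def wray(f,px):
    u=np.array([px[0]-f["cx"],px[1]-f["cy"]]); r=np.linalg.norm(u); th=r/f["fx"]; k=np.sin(th)/max(r,1e-9)
    d=np.array([u[0]*k,u[1]*k,np.cos(th)]); return f["W"][:3,3], f["W"][:3,:3]@d
def wz(f,px,z):
    o,d=wray(f,px); return o+d*(z-o[2])/d[2]
def look(names,top=1):
    f=wframe(); out={}
    for n,z in names.items():
        for r in tip_of("wrist",n)[:top]:
            p=wz(f,r["centre"],z); out.setdefault(n,p); print(n,round(r["score"],2),np.round(r["centre"],1),p)
    return f,out
E
python3 - <<'E'
from h import *
move_l([0.157,0.527,0.40],velocity=0.3)
for y in (-2,-1,0,1,2):
    q=ik([.597,.158,.40],down(y)); print(y,q)
movep([.597,.158,.40],down(0.5))
f,o=look(dict(knob_grip=.256,free_hook=.225,hook_mouth=.225,index_mark=.052,stand=0))
save(f,"w1.png")
print(get_state()["position"],get_state()["clock"],f["W"][:3,3])
E
```

```text
-2 [ 0.1393  0.4253  0.3772  1.5227  0.     -2.5731]
-1 [0.1393 0.4253 0.3772 1.5227 0.     2.7101]
0 [0.1393 0.4253 0.3772 1.5227 0.     1.7101]
1 [0.1393 0.4253 0.3772 1.5227 0.     0.7101]
2 [ 0.1393  0.4253  0.3772  1.5227  0.     -0.2899]
knob_grip 0.74 [334.  222.6] [0.5987 0.1657 0.256 ]
free_hook 0.63 [425.  136.6] [0.6345 0.2645 0.225 ]
hook_mouth 0.56 [465.2 104.1] [0.6513 0.3095 0.225 ]
index_mark 0.58 [252.6 169.5] [0.4976 0.1328 0.052 ]
[0.5968 0.1586 0.4001] 4.275 [0.5565 0.2293 0.5426]
```

View pics/w1.png

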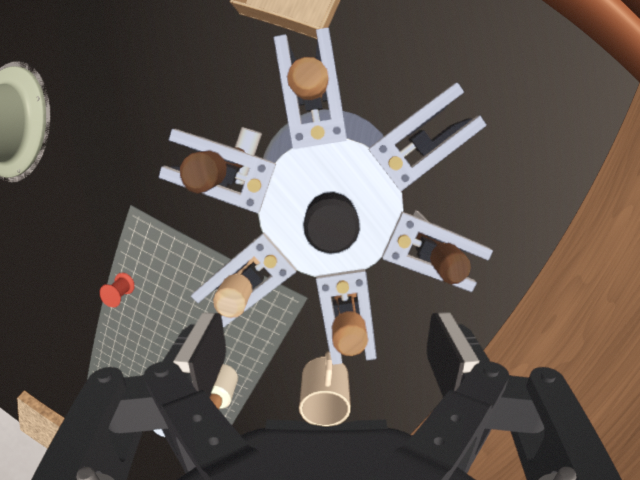

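The wrist view shows the knob at (331,223), the empty hook at (430,140) and the index block at about (245,150), and the geometry checks out: hook to axis is 157 mm and mark to axis 105 mm. I'll refine the axis, grip the knob and turn it.

```bash
python3 - <<'E'
from h import *
est=[]
for xy,y in (((.598,.163),0.0),((.575,.13),0.)):
    movep([*xy,.40],down(y))
    f,o=look(dict(knob_grip=.256,hook_mouth=.225,free_hook=.225,index_mark=.052))
    est.append(wray(f,spot_in("wrist","knob_grip")[0]["centre"]) if 0 else None)
    if "knob_grip" in o:
        # dark round top by threshold near detected knob
        px=np.array([0,0])
        m=silhouettes("wrist","knob_grip")
        g=cv2.cvtColor(f["img"],cv2.COLOR_RGB2GRAY)
        n,l,st,c=cv2.connectedComponentsWithStats((g<60).astype(np.uint8))
        for i in range(1,n):
            if 800<st[i,4]<6000 and .6<st[i,2]/st[i,3]<1.6:
                print(" blob",st[i],c[i],wz(f,c[i],.27))
print(get_state()["clock"])
E
```

```text
knob_grip 0.71 [328.4 227.8] [0.5988 0.1629 0.256 ]
hook_mouth 0.93 [394.5  53.5] [0.6541 0.3081 0.225 ]
free_hook 0.87 [376.3 101.7] [0.6388 0.265  0.225 ]
 blob [298 196  54  60 853] [323.3763 220.1958] [0.5948 0.1728 0.27  ]
 blob [449 430  53  50 876] [479.0137 459.774 ] [ 0.7839 -0.1219  0.27  ]
knob_grip 0.7 [354.2 184. ] [0.5956 0.1645 0.256 ]
hook_mouth 0.87 [420.4  16.2] [0.6546 0.3107 0.225 ]
 blob [ 442  150   55   35 1033] [465.6583 165.8519] [0.6809 0.183  0.27  ]
 blob [ 328  155   57   59 2581] [355.3661 184.1906] [0.5953 0.1665 0.27  ]
5.7083
```

```bash
python3 - <<'E'
from h import *
A=[.5975,.164]; y0=-0.4
movep([*A,.33],down(y0))
print("hit",move_l([*A,.239],velocity=.08,until_force=8))
s=get_state(); print(s["position"],s["contact_force"])
grab(80); s=get_state(); print("gap",s["finger_gap"],s["position"],s["contact_force"],s["wrist_torque"])
q=s["q"].copy(); q0=q[5]
for k in range(1,7):
    q[5]=q0-2.23*k/6; set_joints(q); s=get_state(); print(k,s["q"][5]-q0,s["contact_force"],s["wrist_torque"],s["clock"])
let_go(); sleep(.2)
move_l([*A,.40],velocity=.25)
f,o=look(dict(knob_grip=.256,hook_mouth=.225,free_hook=.225,index_mark=.052)); save(f,"w2.png")
print(get_state()["clock"])
E
```

```text
hit False
[0.5979 0.164  0.2396] [ 0.1597 -0.8454 -0.0422]
gap 0.4959070607186699 [0.5965 0.1646 0.2397] [-4.0062  0.3896  5.2127] [ 0.2876  1.0169 -0.005 ]
1 -0.3689533010093251 [ 3.6036 -0.462  -1.5683] [-0.0673 -0.2968  0.0902] 8.4083
2 -0.7407476169715042 [ 6.6724  0.2709 -1.8032] [-0.1876 -0.5406  0.0338] 8.85
3 -1.112014540465353 [ 9.4421  2.3654 -3.7437] [-0.2886 -0.8195 -0.1848] 9.2917
4 -1.4840129439378913 [10.3869  5.6299 -5.5594] [-0.1938 -1.3007  0.0354] 9.7333
5 -1.855689298041198 [10.1033  8.3229 -6.2929] [ 0.037  -1.6699  0.0667] 10.175
6 -2.227604979508376 [ 8.0158  8.7344 -6.5344] [ 0.3241 -1.9783 -0.0052] 10.6167
knob_grip 0.97 [328.1 228. ] [0.5944 0.1648 0.256 ]
free_hook 0.78 [327.8  98.4] [0.494  0.1379 0.225 ]
index_mark 0.83 [320.1 106.5] [0.4936 0.1285 0.052 ]
12.3583
```

View pics/w2.png

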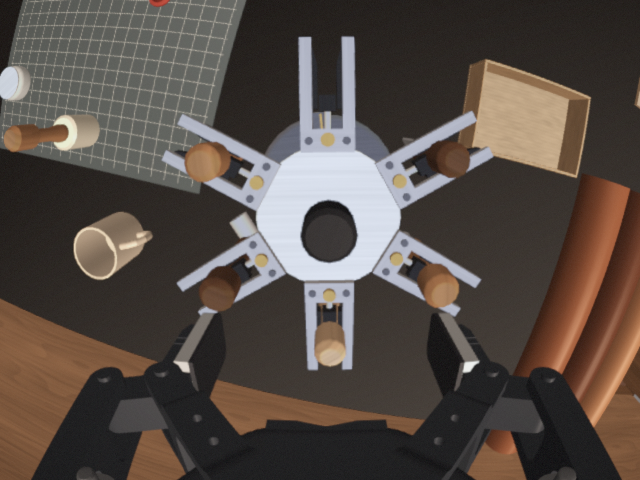

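The hook now points at about 195°, and the index block shows beneath its slot at (325,120). I'll check the angle with straight-down views over the mark, including a close crop.

```bash
python3 - <<'E'
from h import *
u=np.array([np.cos(np.radians(195.5)),np.sin(np.radians(195.5))]); A=np.array([.5975,.164]); n=np.array([-u[1],u[0]])
for d,l,z in ((.03,0,.40),(.06,.05,.40),(.06,-.05,.40)):
    p=A+u*d+n*l; movep([*p,z],down(1.83))
    f,o=look(dict(knob_grip=.256,hook_mouth=.225,free_hook=.225,index_mark=.052)); print(" cam",f["W"][:3,3])
    save(f,f"w3_{l}.png")
print(get_state()["clock"])
a=[cv2.imread(f"pics/w3_{l}.png")[40:340,200:460] for l in (0,.05,-.05)]
cv2.imwrite("pics/w3.png",np.hstack(a))
E
```

```text
knob_grip 0.75 [328.9 266.5] [0.5966 0.1657 0.256 ]
hook_mouth 0.55 [326.9  75.3] [0.4452 0.1237 0.225 ]
free_hook 0.71 [ 37.3 159.1] [ 0.575  -0.1596  0.225 ]
index_mark 0.79 [323.4 131.2] [0.4945 0.1324 0.052 ]
 cam [0.4882 0.1347 0.5421]
knob_grip 0.64 [394.  296.3] [0.5959 0.1706 0.256 ]
hook_mouth 0.78 [384.3 108.6] [0.4459 0.1209 0.225 ]
free_hook 0.95 [388.5 163.7] [0.4907 0.1374 0.225 ]
index_mark 0.71 [357.9 155.6] [0.5006 0.1277 0.052 ]
 cam [0.4739 0.0778 0.5426]
knob_grip 0.93 [271.9 294.7] [0.5937 0.167  0.256 ]
hook_mouth 0.92 [265.8 110.8] [0.4461 0.1229 0.225 ]
free_hook 0.84 [267.  168.9] [0.4946 0.136  0.225 ]
index_mark 0.71 [283.9 155.1] [0.4973 0.1316 0.052 ]
 cam [0.4467 0.1762 0.5423]
14.1833
```

View pics/w3.png

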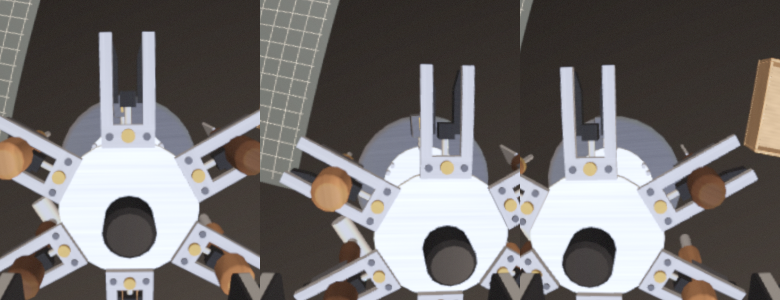

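```bash
python3 - <<'E'
import cv2,numpy as np
a=[cv2.resize(cv2.imread(f"pics/w3_{l}.png")[y:y+110,x:x+80],None,fx=5,fy=5,interpolation=cv2.INTER_CUBIC) for l,x,y in ((0.05,335,110),(-.05,245,110))]
a=np.clip(np.hstack(a).astype(float)*1.5,0,255)
cv2.imwrite("pics/w3z.png",a)
E
```

```text
[ WARN:0@0.145] global loadsave.cpp:1063 imwrite_ Unsupported depth image for selected encoder is fallbacked to CV_8U.
```

View pics/w3z.png

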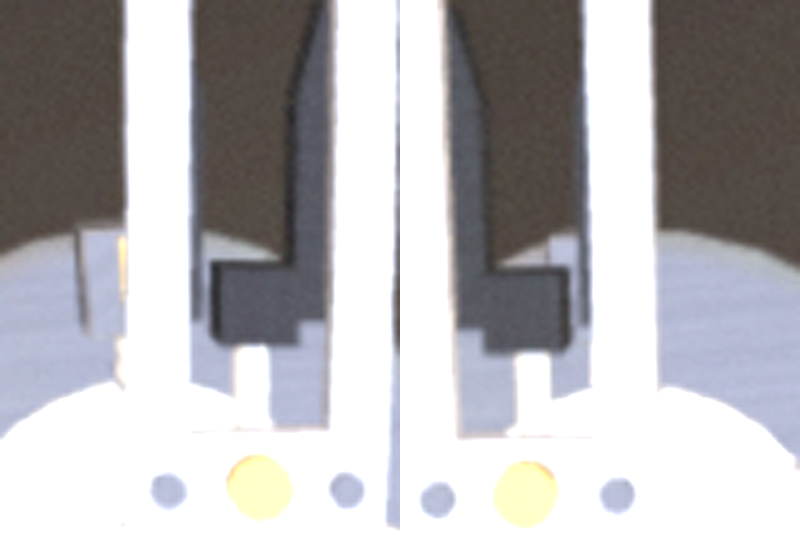

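```bash
python3 - <<'E'
from h import *
T=np.array(grab_frame("wrist")["T_tool_cam"]); f0=grab_frame("wrist")
A=np.array([.5967,.1652]); a=np.radians(195.8); u=np.array([np.cos(a),np.sin(a)]); n=np.array([-u[1],u[0]])
fs={}
for l in (.05,-.05):
    p=np.array([.5975,.164])+np.array([np.cos(np.radians(195.5)),np.sin(np.radians(195.5))])*.06+np.array([-np.sin(np.radians(195.5)),np.cos(np.radians(195.5))])*l
    M=np.eye(4); M[:3,:3]=R.from_rotvec(down(1.83)).as_matrix(); M[:3,3]=[*p,.40]
    f=dict(f0); f["W"]=M@T; fs[l]=f
def rep(name,P): d=P[:2]-A; print(name,P,"out %.4f lat %.4f"%(d@u,d@n))
P=tri([wray(fs[.05],(351,155.6)),wray(fs[-.05],(274.6,157))]); rep("block corner",P)
for z in (.04,.05): 
  rep(f"corner M z{z}",wz(fs[.05],(351,155.6),z)); rep("corner R",wz(fs[-.05],(274.6,157),z)); rep("brass left",wz(fs[.05],(359,163),z))
rep("stop face M",wz(fs[.05],(335+252/5,162.4),.222)); rep("stop face R",wz(fs[-.05],(245+126/5,163.4),.222))
rep("prongs M in L",wz(fs[.05],(335+192/5,150),.225)); rep("prongs M in R",wz(fs[.05],(335+331/5,150),.225))
rep("prongs R in L",wz(fs[-.05],(245+43/5,150),.225)); rep("prongs R in R",wz(fs[-.05],(245+184/5,150),.225))
rep("bolt M",wz(fs[.05],(335+259/5,110+488/5),.228)); rep("bolt R",wz(fs[-.05],(245+126/5,110+493/5),.228))
E
```

```text
block corner [0.5024 0.1194 0.0552] out 0.1032 lat 0.0184
corner M z0.04 [0.5032 0.1206 0.04  ] out 0.1021 lat 0.0174
corner R [0.5042 0.1177 0.04  ] out 0.1019 lat 0.0205
brass left [0.51   0.1338 0.04  ] out 0.0920 lat 0.0066
corner M z0.05 [0.5026 0.1198 0.05  ] out 0.1029 lat 0.0180
corner R [0.5031 0.1188 0.05  ] out 0.1027 lat 0.0191
brass left [0.5093 0.1327 0.05  ] out 0.0930 lat 0.0075
stop face M [0.49   0.1358 0.222 ] out 0.1107 lat -0.0008
stop face R [0.4898 0.136  0.222 ] out 0.1108 lat -0.0010
prongs M in L [0.4825 0.1223 0.225 ] out 0.1216 lat 0.0102
prongs M in R [0.4756 0.1455 0.225 ] out 0.1219 lat -0.0140
prongs R in L [0.4815 0.1196 0.225 ] out 0.1233 lat 0.0125
prongs R in R [0.4758 0.1434 0.225 ] out 0.1223 lat -0.0119
bolt M [0.5273 0.1474 0.228 ] out 0.0717 lat -0.0018
bolt R [0.5276 0.1457 0.228 ] out 0.0718 lat -0.0000
```

The mark appears about 5 mm counter-clockwise of the hook, so the carousel is just short of the click stop. I'll regrip and creep forward while watching the torque about the axis.

```bash
python3 - <<'E'
from h import *
A=[.5965,.1648]
movep([*A,.33],down(1.83)); move_l([*A,.239],velocity=.1,until_force=8)
grab(80); s=get_state(); q=s["q"].copy(); q0=q[5]; print(s["wrist_torque"],s["contact_force"])
for k in range(1,8):
    q[5]=q0-.02*k; set_joints(q); s=get_state(); print(.02*k,round(s["q"][5]-q0,4),s["wrist_torque"],s["contact_force"])
print(s["clock"])
E
```

```text
[ 1.0843  0.6382 -0.0039] [-1.5062  3.3841  5.0633]
0.02 -0.0209 [0.3492 0.178  0.515 ] [-0.4627  1.5867  2.6022]
0.04 -0.0405 [0.3917 0.231  0.6045] [-0.052   0.0678  2.3325]
0.06 -0.06 [0.4146 0.2741 0.5082] [-0.7574  0.682   2.8155]
0.08 -0.0792 [0.4622 0.2463 0.0471] [-0.7818  0.7439  1.8594]
0.1 -0.0991 [ 0.3828  0.2929 -0.2427] [-0.971   0.5186  2.5198]
0.12 -0.1199 [ 0.4648  0.2955 -0.0574] [-1.0022  0.4675  2.3325]
0.14 -0.1403 [0.404  0.3342 0.0012] [0.2902 0.1186 3.1724]
18.0583
```

```bash
python3 - <<'E'
from h import *
s=get_state(); q=s["q"].copy(); q0=q[5]; print(s["wrist_torque"][2])
for k in range(1,9):
    q[5]=q0+.02*k; set_joints(q); sleep(.08); s=get_state(); print(round(.14-.02*k,3),round(s["q"][5]-q0,4),s["wrist_torque"][2])
print(s["clock"])
E
```

```text
0.0011537353055349545
0.12 0.0207 -0.6260911084461788
0.1 0.0397 -0.38964858349961184
0.08 0.0594 0.03667636920774755
0.06 0.0793 0.36560628684759977
0.04 0.1004 -0.07000635379622137
0.02 0.1203 -0.19058785756316096
0.0 0.1401 -0.17977126865727755
-0.02 0.16 -0.2686506437257906
20.725
```

The two-way average of the torque restores toward +0.08 rad, which agrees with the vision. I'll set it there, release and look.

```bash
python3 - <<'E'
from h import *
s=get_state(); q=s["q"].copy(); q[5]-=.102; set_joints(q); sleep(.1); print(get_state()["wrist_torque"])
let_go(); sleep(.3)
a=np.radians(199.5); u=np.array([np.cos(a),np.sin(a)]); n=np.array([-u[1],u[0]]); A=np.array([.5965,.1648])
move_l([*A,.40],velocity=.25)
for l in (0,.05,-.05):
    p=A+u*.05+n*l; movep([*p,.40],down(1.9))
    f,o=look(dict(knob_grip=.256,hook_mouth=.225,free_hook=.225,index_mark=.052)); save(f,f"w4_{l}.png")
    if l: print(" centre col", o.get("free_hook"))
print(get_state()["clock"])
b=[cv2.imread(f"pics/w4_{l}.png")[90:310,c-80:c+80] for l,c in ((.05,390),(-.05,270))]
cv2.imwrite("pics/w4.png",cv2.resize(np.hstack(b),None,fx=2.5,fy=2.5,interpolation=cv2.INTER_CUBIC))
E
```

```text
[ 0.6465  0.2549 -0.0417]
knob_grip 0.75 [331.3 289.9] [0.5952 0.1685 0.256 ]
hook_mouth 0.66 [322.6  98.9] [0.4484 0.1106 0.225 ]
free_hook 0.8 [322.5 157.7] [0.4959 0.1267 0.225 ]
index_mark 0.62 [326.7 148.7] [0.4967 0.131  0.052 ]
knob_grip 0.92 [390.2 287.9] [0.5971 0.1679 0.256 ]
hook_mouth 0.55 [383.3  96.3] [0.4482 0.1101 0.225 ]
free_hook 0.65 [386. 157.] [0.4965 0.1299 0.225 ]
index_mark 0.56 [365.5 147.2] [0.4976 0.1307 0.052 ]
 centre col [0.4965 0.1299 0.225 ]
knob_grip 0.92 [268.4 287.6] [0.5965 0.1663 0.256 ]
hook_mouth 0.64 [261.7  99.6] [0.4495 0.1102 0.225 ]
free_hook 0.8 [265.4 156. ] [0.4949 0.1284 0.225 ]
index_mark 0.64 [289.7 144.4] [0.4924 0.1318 0.052 ]
 centre col [0.4949 0.1284 0.225 ]
24.5333
```

View pics/w4.png

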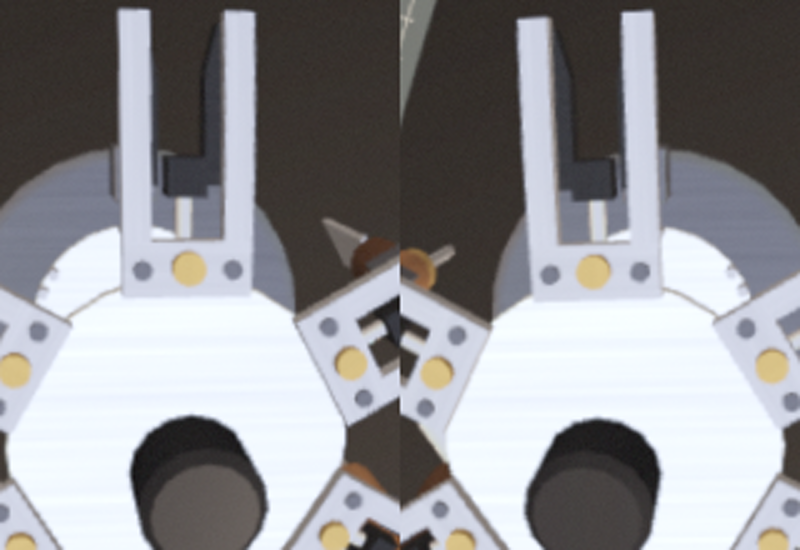

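Symmetric now: the index block peeks out about equally on both sides of the prongs (110 vs 120 in the left view, 669 vs 658 in the right). The hook is at about 200°. On to the maul.

```bash
python3 - <<'E'
from h import *
A=np.array([.5965,.1655]); a=np.radians(200); u=np.array([np.cos(a),np.sin(a)]); n=np.array([-u[1],u[0]])
# hook midline from prong inner edges in the two w4 views
f0=grab_frame("wrist"); T=np.array(f0["T_tool_cam"])
for l,c,rows in ((.05,390,((60,151,221.5),(200,152,222))),(-.05,270,((60,555-400,622.5-400),(200,559-400,629-400)))):
    b=np.radians(199.5); uu=np.array([np.cos(b),np.sin(b)]); p=np.array([.5965,.1648])+uu*.05+np.array([-uu[1],uu[0]])*l
    M=np.eye(4); M[:3,:3]=R.from_rotvec(down(1.9)).as_matrix(); M[:3,3]=[*p,.4]; f=dict(f0); f["W"]=M@T
    for r,x1,x2 in rows:
        d=[wz(f,(c-80+x/2.5,90+r/2.5),.225)[:2]-A for x in (x1,x2)]; print("prong",l,[(round(e@u,4),round(e@n,4)) for e in d])
move_l([.50,.0,.40],velocity=.4) 
for xy in ((.60,-.27),(.60,-.20)):
    movep([*xy,.38],down(1.92)); f,o=look(dict(maul_pommel=.165,maul_shoulder=.142)); 
    m=silhouettes("wrist","maul_pommel")
    if m: print("mask",m[0]["score"],m[0]["centre"])
    save(f,f"m{xy[1]}.png")
print(f["W"][:3,3],get_state()["clock"])
b=[cv2.imread(f"pics/m{x}.png") for x in ("-0.27","-0.2")]
cv2.imwrite("pics/m.png",cv2.resize(np.hstack(b),(800,300)))
E
```

```text
prong 0.05 [(np.float64(0.1433), np.float64(0.0114)), (np.float64(0.1437), np.float64(-0.0127))]
prong 0.05 [(np.float64(0.0951), np.float64(0.0113)), (np.float64(0.0951), np.float64(-0.0132))]
prong -0.05 [(np.float64(0.1453), np.float64(0.0115)), (np.float64(0.1439), np.float64(-0.0117))]
prong -0.05 [(np.float64(0.0966), np.float64(0.0123)), (np.float64(0.0956), np.float64(-0.0122))]
maul_pommel 0.72 [586.5 223.8] [0.5019 0.0268 0.165 ]
maul_shoulder 0.93 [348.2 212.4] [ 0.5995 -0.244   0.142 ]
mask 0.65 [350.1, 200.1]
maul_pommel 0.7 [284.  190.7] [ 0.596 -0.244  0.165]
maul_shoulder 0.9 [288.6 190.7] [ 0.5991 -0.2406  0.142 ]
mask 0.84 [291.5, 179.1]
[ 0.5229 -0.2263  0.5233] 27.1167
```

View pics/m.png

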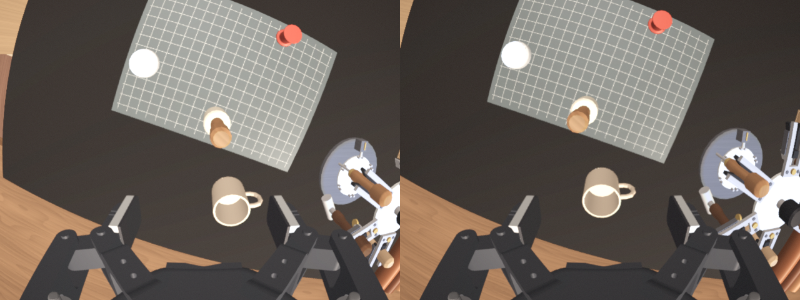

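The pommel is at about (580,120) in the right view, and two networks put the maul near (0.598, -0.242). I'll take one overhead fix, then grip and carry it.

```bash
python3 - <<'E'
from h import *
movep([.674,-.215,.34],down(1.92))
f,o=look(dict(maul_pommel=.165,maul_shoulder=.142)); save(f,"m3.png")
m=silhouettes("wrist","maul_pommel")
c=[p[:2] for p in o.values() if np.hypot(p[0]-.598,p[1]+.242)<.012]
if m:
    ys,xs=np.nonzero(m[0]["mask"]); print("mask",m[0]["centre"],len(xs),xs.min(),xs.max(),ys.min(),ys.max())
M=np.mean(c+[np.array([.598,-.2425])],axis=0); print("maul",M)
movep([*M,.27],down(1.92))
print("hit",move_l([*M,.150],velocity=.12,until_force=6))
s=get_state(); print(s["position"],s["contact_force"])
grab(40); grab(110); s=get_state(); print("gap",s["finger_gap"],s["finger_gap"]*85,s["position"],s["contact_force"],s["wrist_torque"])
print(s["clock"])
E
```

```text
maul_pommel 0.72 [328.2 123.8] [ 0.5935 -0.243   0.165 ]
mask [327.6, 124.0] 1871 302 351 104 152
maul [ 0.5957 -0.2427]
hit False
[ 0.5965 -0.243   0.1509] [-0.3786  0.0111 -0.1662]
gap 0.3723801473077249 31.652312521156617 [ 0.5962 -0.2428  0.1507] [0.2919 1.6489 5.3949] [0.2396 0.1071 0.0364]
30.1583
```

```bash
cat >> h.py <<'E'
A=np.array([.5965,.1655]); U=np.array([np.cos(np.radians(200)),np.sin(np.radians(200))]); N=np.array([-U[1],U[0]])
def P(out,z,lat=-.0004): return [*(A+U*out+N*lat),z]
def F():
    s=get_state(); c=s["contact_force"]; return np.array([-(c[:2]@U)*-1, c[:2]@N, c[2]])  # outward, lat, up
E
python3 - <<'E'
from h import *
x=get_state()["position"]
move_l([x[0],x[1],.30],velocity=.25)
s=get_state(); print("gap",s["finger_gap"],s["contact_force"],s["wrist_torque"])
move_l(P(.23,.30),velocity=.3)
move_l(P(.20,.242),velocity=.15)
f=grab_frame("scene"); save(f,"c_scene.png"); g=grab_frame("side"); save(g,"c_side.png")
for c,ff in (("scene",f),("side",g)):
    for nme,z in (("maul_shoulder",.233),("hook_mouth",.225)):
        for r in tip_of(c,nme)[:1]:
            p=atz(ff,r["centre"],z); d=p[:2]-A; print(c,nme,r["score"],r["centre"],p,d@U,d@N)
print(get_state()["position"],F(),get_state()["clock"])
a=f["img"][130:290,220:380]; b=g["img"][100:260,190:350]
cv2.imwrite("pics/c.png",cv2.resize(np.hstack([a,b]),(800,400),interpolation=cv2.INTER_CUBIC)[:,:,::-1])
E
```

```text
gap 0.37164600280337756 [ 0.3462 -0.2699 -5.2152] [ 0.0296  0.0274 -0.0143]
scene maul_shoulder 0.78 [275.5, 186.8] [0.411  0.1044 0.233 ] 0.19516787784029604 -0.0060275314658942685
scene hook_mouth 0.65 [287.9, 186.7] [0.4445 0.1167 0.225 ] 0.1594867577177037 -0.00612015182156782
side maul_shoulder 0.71 [253.1, 196.6] [0.4133 0.1019 0.233 ] 0.19392484154040987 -0.002917463993082652
side hook_mouth 0.64 [265.7, 190.8] [0.4577 0.1315 0.225 ] 0.14210273885146926 -0.015486518224071728
[0.4087 0.0974 0.2427] [ 0.004   0.3203 -3.217 ] 33.2583
```

View pics/c.png

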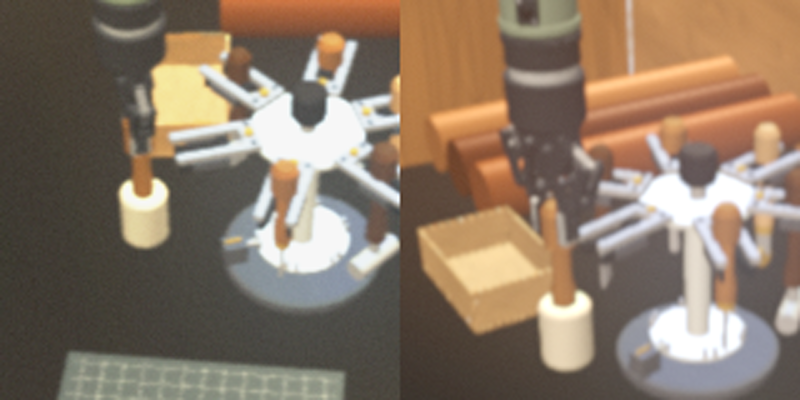

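Maul held upright and lined up with the empty hook in the scene view (lateral values for maul and hook mouth both -6 mm). Next I'll seat the pommel on the prongs' ends and slide it in by force.

```bash
python3 - <<'E'
from h import *
move_l(P(.165,.241),velocity=.06,until_force=6); print(get_state()["position"],F())
b=F(); h=move_l(P(.165,.227),velocity=.015,until_force=3); s=get_state(); print("down",h,s["position"],F()-b,s["clock"])
zc=s["position"][2]
z=zc+.0012; move_l(P(.165,z),velocity=.02); print(F()-b)
E
```

```text
[0.441  0.1095 0.2407] [ 0.0892  0.0851 -4.1045]
down True [0.4413 0.1094 0.2335] [-0.7505  0.3742  9.4328] 34.575
[-0.0467  0.0669  0.2579]
```

```bash
python3 - <<'E'
from h import *
z=.2347; b=F(); o=.165
while o>.1301:
    o-=.0025; h=move_l(P(o,z),velocity=.025,until_force=9); f=F()-b; x=get_state()["position"][:2]-A
    print("%.4f %.4f lat %.4f"%(o,x@U,x@N),f,h)
    if f[0]>11 or h: break
print(get_state()["clock"],get_state()["position"])
E
```

```text
0.1625 0.1625 lat -0.0004 [ 0.8583 -0.2752  0.243 ] False
0.1600 0.1598 lat -0.0004 [ 0.5138  0.273  -1.3725] False
0.1575 0.1573 lat -0.0004 [0.1418 0.8111 0.3982] False
0.1550 0.1548 lat -0.0004 [ 0.1803  0.4584 -0.6268] False
0.1525 0.1523 lat -0.0004 [-0.6214 -0.4622  0.6201] False
0.1500 0.1498 lat -0.0004 [-0.7564 -0.572  -0.7967] False
0.1475 0.1473 lat -0.0003 [-0.5934  0.8386 -0.287 ] False
0.1450 0.1453 lat -0.0004 [0.7109 0.6871 0.084 ] False
0.1425 0.1428 lat -0.0005 [ 3.4052 -0.0632 -0.9607] False
0.1400 0.1398 lat -0.0004 [ 2.0302 -0.0711 -1.6195] False
0.1375 0.1370 lat -0.0004 [ 1.8594  0.4645 -1.5265] False
0.1350 0.1346 lat -0.0004 [ 0.9478 -0.7002 -2.1498] False
0.1325 0.1322 lat -0.0004 [ 0.156  -0.3029 -1.296 ] False
0.1300 0.1297 lat -0.0004 [ 1.4246  0.6208 -0.3823] False
38.3667 [0.4745 0.1215 0.2347]
```

```bash
python3 - <<'E'
from h import *
b0=F(); z=.2339; move_l(P(.1297,z),velocity=.02,until_force=6); print("lowered",F()-b0,get_state()["position"][2])
b=np.array([-.1,.2,-4.1]); o=.1297; log=[]
while o>.102:
    o-=.0004; move_l(P(o,z),velocity=.012,until_force=5); f=np.mean([F() for _ in range(3)],axis=0)-b; x=(get_state()["position"][:2]-A)@U
    log.append((round(o,4),round(x,4),*np.round(f,1)))
    if f[0]>6.5: break
for l in log[::4]+log[-6:]: print(*l)
print(get_state()["clock"])
E
```

```text
lowered [-0.2468 -0.8685  0.8313] 0.23406397496929193
0.1293 0.1292 1.4 -1.0 0.9
0.1277 0.1277 2.4 -0.1 -0.5
0.1261 0.126 1.5 0.4 0.1
0.1245 0.1244 2.0 -0.1 -0.6
0.1229 0.1228 3.5 -0.6 -0.1
0.1213 0.1212 2.7 -0.6 0.1
0.1197 0.1207 5.6 0.0 2.7
0.1209 0.1209 2.6 0.1 -0.8
0.1205 0.1208 2.9 0.3 1.5
0.1201 0.1207 5.7 -0.4 1.4
0.1197 0.1207 5.6 0.0 2.7
0.1193 0.1206 5.9 0.7 2.9
0.1189 0.1206 7.8 0.1 4.9
45.3667
```

It hits the stop at 0.1207 m from the axis, exactly where the pictures put the stop. Drag is about 2.3 N, so I'll press to about 9.5 N in total and hold.

```bash
python3 - <<'E'
from h import *
z=.2339; b=np.array([-.1,.2,-4.1]); o=.1189
def m(k=4):
    v=[]
    for _ in range(k): v.append(F()); sleep(.03)
    return np.mean(v,axis=0)-b
f=m(); print(o,f)
while f[0]<9.1 and o>.115:
    o-=.0003; move_l(P(o,z),velocity=.012,until_force=4); f=m(); x=get_state()["position"]; print(round(o,4),round((x[:2]-A)@U,4),round(x[2],4),f)
for _ in range(3): sleep(.12); print("hold",m(3))
print(get_state()["clock"])
E
```

```text
0.1189 [8.2492 0.0478 4.2057]
0.1186 0.1205 0.2338 [ 9.4889 -0.1747  4.8984]
hold [8.7842 0.4555 5.0777]
hold [ 8.446  -0.0803  4.0707]
hold [8.8072 0.1484 4.6621]
46.5333
```

```bash
python3 - <<'E'
from h import *
b=np.array([-.1,.2,-4.1]); o=.1186; z=.2341
def m(k=4):
    v=[]
    for _ in range(k): v.append(F()); sleep(.03)
    return np.mean(v,axis=0)-b
f=m()
while f[0]<10 and o>.1165:
    o-=.0003; move_l(P(o,z),velocity=.012,until_force=4); f=m(); x=get_state()["position"]; print(round(o,4),round((x[:2]-A)@U,4),round(x[2],4),f)
for _ in range(2): sleep(.15); print("hold",m(3))
print(get_state()["clock"])
# ease off, release, leave upward
move_l(P(.1203,z),velocity=.02); print("eased",m())
let_go(); sleep(.2); s=get_state(); print("gap",s["finger_gap"],F())
move_l(P(.1203,.32),velocity=.12,until_force=8); print(get_state()["position"])
move_l(P(.1203,.42),velocity=.3)
f,_=look({}); save(f,"end_w.png"); F_={}
f,o2=look(dict(maul_shoulder=.225,hook_mouth=.225,index_mark=.052,knob_grip=.256)); save(f,"end_w.png")
g=grab_frame("side"); h=grab_frame("scene")
a=f["img"][20:340,160:480]; c=g["img"][130:290,220:380]; d=h["img"][130:290,240:400]
cv2.imwrite("pics/end.png",np.hstack([a,cv2.resize(c,(320,320)),])[:,:,::-1]); print(get_state()["clock"])
E
```

```text
0.1183 0.1205 0.2338 [9.8046 0.4186 4.1573]
0.118 0.1204 0.2338 [10.0081  0.4804  4.9671]
hold [10.301   0.6397  5.1663]
hold [9.9791 0.7489 4.3365]
47.9333
eased [5.1804 0.4041 0.1011]
gap 0.9988290634928936 [ 0.2613 -0.3748 -0.0749]
[0.4829 0.1247 0.3193]
maul_shoulder 0.95 [323.9 216.9] [0.484  0.1229 0.225 ]
hook_mouth 0.95 [325.4 175.2] [0.4468 0.1108 0.225 ]
knob_grip 0.77 [327.1 347. ] [0.5977 0.1676 0.256 ]
50.85
```

View pics/end.png

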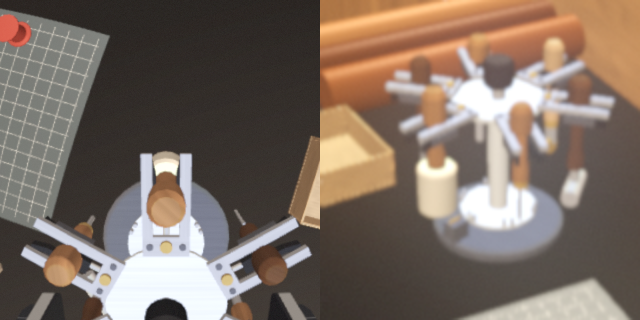

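```bash
python3 - <<'E'
from h import *
f=wframe()
for n,px,z in (("head front rim",(326,172),.155),("head left",(312,180),.155),("head right",(341,180),.155),("pommel top mid",(327.5,228.5),.271)):
    d=wz(f,px,z)[:2]-A; print(n,"out %.4f lat %.4f"%(d@U,d@N))
print(get_state()["contact_force"],get_state()["clock"]); sign_off()
E
```

```text
head front rim out 0.1538 lat -0.0003
head left out 0.1449 lat 0.0151
head right out 0.1450 lat -0.0169
pommel top mid out 0.1215 lat -0.0016
[-0.0581  0.3357  1.1455] 50.9
the job is handed in; nothing more can be done
```

The empty hook is over the index mark with the maul hung on it, and I handed the job in at 50.9 s of the 72 s allowed. There was no verdict, so what follows rests on my own checks.

- **Carousel:** My first turn stopped about 0.08 rad short of the click stop. The pictures showed the mark about 5 mm off and the torque confirmed it, so I re-gripped the knob and centred it. Afterwards the index block showed equally on both sides of the prongs, and the hook looked unmoved once the maul was hung.
- **Pressing home:** The neck met the depth stop 120.6 mm from the axis, where the pictures had put it. Jaw drag was about 2.3 N. I pressed to about 10 N in total, so about 7.7 N over the drag; some of that may have gone into friction on the prongs.
- **After letting go:** The maul hangs on the hook near the slot's middle (0.3 to 1.6 mm off in the last picture), and the robot is clear of it.

**Less certain:**
- **Tilt:** My rough check put the head's front rim 6 mm further out than a perfectly upright maul would have it. It was read by eye off one picture, and against a tilt limit of 0.06 rad it does not settle the matter. The side view looked upright.
- **Index mark:** The network did not report it in the last picture, because the maul covered it.
- **Position readings:** Some of the side camera's were up to 15 mm off, so I did not use them.

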